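# Snap the screw tub's lid shut

### The arm

A 7-joint arm with a two-finger parallel gripper is mounted at the origin on the work surface; the furniture and walls round the work are solid. World frame = base frame: x ahead of the robot, y to its left, z up, the work surface at z = 0. Lengths are in m, angles in rad, forces in N, time in s.
With the tool pointing down it reaches from about 0.4 to 0.875 m from the base axis. Payload 19.3 kg.
Tool frame: the origin (TCP) lies on the mounting face of the last link; the fingertips stand 173 mm ahead of it and the grasp point (between the pads) lies 155 mm ahead of it (bot.grip_point_offset is the distance from the TCP to the grasp point, in m); z points along the fingers, y is the line along which they close (so a half turn about z gives the same grasp; the last joint's range is limited). The gripper opens to 85 mm and grips with 20 to 120 N. Pads are 22 mm wide; open, the fingers measure 114 mm over their backs; the gripper's body (76 mm by 85 mm) begins 54 mm behind the grasp point. The pads swing forward as they close: fully open they stand 13 mm farther back than shut.
Start: joints at [-1.418, 0.521, -0.036, 1.599, 0.021, 1.021, -0.113], TCP at [0.138, 0.61, 0.405] pointing down, gripper open.
Joint ranges: [-2.91, 2.91], [-0.3, 2.13], [-1.5, 1.42], [0.17, 2.43], [-1.26, 4.41], [0.16, 1.93], [-2.52, 2.52]. Speed limits (rad/s): [1.89, 1.89, 2.39, 2.39, 3.01, 3.01, 3.01].

### API

Orientations are given as [roll, pitch, yaw] about the fixed x, y, z axes, in that order (R = Rz(yaw) Ry(pitch) Rx(roll)).
In Python, from workcell import bot gives the robot as it stands.
- The arm moves only by the tool arm_command, never from a script. Its argument "deltas" is a list of rows, each a list of 3 entries, a list of its own where there are three numbers: the shift along the tool's x, y, z in cm, then the turn, a rotation vector about the tool's x, y, z in rad, then the finger opening in cm, from 0 to 8.54. In form: [[[tx, ty, tz], [rx, ry, rz], claw], ...]. A call has 1 to 20 rows; each row shifts and turns the commanded pose from where the row before left it, along the tool's axes as they then stand; what a row does not reach is not made up. A row lasts 1/10 s, in which the tool goes at most 50 mm and 8.59 degrees, less where a joint would pass 70% of its speed; a pose out of reach is approached as far as the arm can. A call with a gripper value outside its range is refused whole. The fingers move at their own pace and stop on an object; "newtons" is the grip in N (left out, the last holds). Time passes only in rows, so rows that do not move let the fingers close. It gives the time, the measured TCP pose, the force, the opening and the grip force at its end, in the units of the state.
- bot.observe(): the state, without advancing time (a new reading comes with each control period).
- bot.grab_frame(name): name is "scene" or "top" or "wrist"; returns a dict with "frame" (400x640x3 uint8, red, green, blue), "K" (3x3 intrinsics, pixels), "rvec" (rotation vector, rad) and "tvec" (3), from world to camera coordinates, as OpenCV has them; the wrist camera has in their place "T_tool_cam" (4x4, takes a point from camera to tool coordinates, whose origin is the TCP and whose axes are the flange's). Camera axes: x right, y down, z forward; pixel columns grow to the right and rows downward; lengths in m; the calibration is good to about 2 mm. A picture is of the moment at which its call begins: read the wrist's pose just before it. There is no depth.
- bot.job_done(): hands the job in; it is judged then, once.
Trained networks look in a picture, given as the dict that the camera call returned (one of the last four; its "shot" number tells which), for a name from the list of things; names that differ only in an ending like _2 or _b are one class to them, and where a whole thing is asked for, a point or a joint stands for the part that bears it (a point fixed in the world has none). Each returns a list of dicts, best first, with "p" (0 to 1); they miss things now and then, are a little off and sometimes report something else, mostly with a low value. They report only what shows in the picture. A call takes as long as a camera call.
- bot.find_in(name, picture): "rect" ([left, top, width, height] in pixels, round what is visible of it).
- bot.mark_of(name, picture): "at" ([column, row] in pixels: a listed point, or the origin of a listed thing).
The state is a dict: "clock": time; "qpos": joint angles; "qd": joint speeds; "joint_efforts": joint torques, N m; "position": TCP position; "tool_rot": TCP orientation; "force": force on the tool from outside, world axes, zero at the start; "moment": the same for the moment, N m; "grip_width": finger opening in m; "finger_force": force on a finger pad.
Only numpy, scipy, OpenCV 4.12 (cv2) and the standard library are available. Lean on these libraries where they do the work, as an engineer would, in place of code of your own. Each camera call takes 0.05 s, during which the arm holds its last target. There are 200 camera calls.

### The job

The blue lid has been set on the white screw tub, but the four flaps of its rim still stand up. Press them down with the fingertips, all the way round, until every flap has clicked shut and lies flush with the lid. Only press: do not lift the tub or push it out of its place, and leave the other things on the table as they are.

Things in the scene. Friction and masses are not known exactly. Their poses are not given: they have to be found in the camera images.
- tub: round white plastic screw tub with a blue snap-fit lid, 0.9 kg, loose: wall 160 to 168 mm across, 190 mm over the lid's rim, 100 mm high with the rim shut; a thin wire handle hangs against the wall. Origin: centre of the underside, z up its axis. The lid's square middle (116 mm, a ring on it 2 mm high) is seated; four rim flaps surround it, centred on the tub's +x, +y, -x, -y
- flap_1 (a joint): rim flap on the tub's +x side, angle in rad: 0 = shut, flush; larger = up. 3 mm thick, reaches 37 mm out from its hinge, which lies 58 mm from the tub's axis and 98.5 mm above the table. Starts at 0.35 to 0.60 (edge 13 to 21 mm proud). Moves easily down to 0.26, where its hook meets the rim bead; pressing on over the bead it snaps to a hard stop at 0 and stays shut
- pad_1 (a point): middle of the ribbed thumb pad on top of flap 1, 26.5 mm out from its hinge, 84.5 mm from the tub's axis; 100 mm above the table when shut. Pressed here the flap takes about 6 to 12 N to pass the bead, over the last 8 mm of its way down; let go sooner, it stays up
- flap_2 (a joint): rim flap on the tub's +y side, angle in rad: 0 = shut, flush; larger = up. 3 mm thick, reaches 37 mm out from its hinge, which lies 58 mm from the tub's axis and 98.5 mm above the table. Starts at 0.35 to 0.60 (edge 13 to 21 mm proud). Moves easily down to 0.26, where its hook meets the rim bead; pressing on over the bead it snaps to a hard stop at 0 and stays shut
- pad_2 (a point): middle of the ribbed thumb pad on top of flap 2, 26.5 mm out from its hinge, 84.5 mm from the tub's axis; 100 mm above the table when shut. Pressed here the flap takes about 6 to 12 N to pass the bead, over the last 8 mm of its way down; let go sooner, it stays up
- flap_3 (a joint): rim flap on the tub's -x side, angle in rad: 0 = shut, flush; larger = up. 3 mm thick, reaches 37 mm out from its hinge, which lies 58 mm from the tub's axis and 98.5 mm above the table. Starts at 0.35 to 0.60 (edge 13 to 21 mm proud). Moves easily down to 0.26, where its hook meets the rim bead; pressing on over the bead it snaps to a hard stop at 0 and stays shut
- pad_3 (a point): middle of the ribbed thumb pad on top of flap 3, 26.5 mm out from its hinge, 84.5 mm from the tub's axis; 100 mm above the table when shut. Pressed here the flap takes about 6 to 12 N to pass the bead, over the last 8 mm of its way down; let go sooner, it stays up
- flap_4 (a joint): rim flap on the tub's -y side, angle in rad: 0 = shut, flush; larger = up. 3 mm thick, reaches 37 mm out from its hinge, which lies 58 mm from the tub's axis and 98.5 mm above the table. Starts at 0.35 to 0.60 (edge 13 to 21 mm proud). Moves easily down to 0.26, where its hook meets the rim bead; pressing on over the bead it snaps to a hard stop at 0 and stays shut
- pad_4 (a point): middle of the ribbed thumb pad on top of flap 4, 26.5 mm out from its hinge, 84.5 mm from the tub's axis; 100 mm above the table when shut. Pressed here the flap takes about 6 to 12 N to pass the bead, over the last 8 mm of its way down; let go sooner, it stays up
- tape_measure: yellow tape measure, 67x85x31 mm, lying loose near the tub; not part of the job. Origin: centre of its underside
- screw_tin: open grey tin, 66 mm across, 41 mm high, lying loose near the tub; not part of the job. Origin: centre of its underside
- spline_roller: spline roller with a wooden handle, 187 mm long, 31 mm high, lying loose near the tub; not part of the job. Origin: centre of its underside
- marker: black and white felt marker, 132 mm long, 17 mm thick, lying loose near the tub; not part of the job. Origin: centre of its underside
- corner_key_a: off-white L-shaped nylon corner key, 42x42x9 mm, lying loose near the tub; not part of the job. Origin: centre of its underside
- corner_key_b: second off-white L-shaped nylon corner key, 42x42x9 mm, lying loose near the tub; not part of the job. Origin: centre of its underside

How it is judged:
By the outcome, as a careful person would: the job done as asked, in the order asked, and still so for the second after the job is handed in, with the robot touching nothing.
It also fails if it takes over 48 s, if anything falls off the work surface, if the arm or the gripper's body presses on something with over 40 N, if the wrist force passes 120 N, or if a joint passes its speed limit or range.

## Working session

There is one attempt and no reset: what is moved stays moved. The work goes in short steps, Python scripts to look and compute and a tool call to move; the robot and the scene stay as the last step left them, time stands still between calls to the robot, and variables do not carry over. Pictures are saved under pics/ and viewed, at most 10 in all, crops included, and the job is handed in when it is done.

Besides the shell and the picture viewer there is one more tool, called after "Emit:" as a command line: name --argument value ..., lists and objects as JSON in quotes. arm_command: Moves the arm, as the interface text tells. Its arguments: {"type":"object","properties":{"deltas":{"type":"array","items":{"type":"array"}},"newtons":{"type":"number"}},"required":["deltas"]}

```bash
mkdir -p pics; cat > h.py <<'E'
import numpy as np, cv2
from scipy.spatial.transform import Rotation as R
from workcell import bot
def ray(d,uv):
    K=np.array(d["K"]);Rm=cv2.Rodrigues(np.array(d["rvec"],float))[0];t=np.array(d["tvec"],float).ravel()
    c=-Rm.T@t; v=Rm.T@np.linalg.inv(K)@np.array([uv[0],uv[1],1.]); return c,v
def at_z(d,uv,z):
    c,v=ray(d,uv); return c+v*(z-c[2])/v[2]
def proj(d,P):
    return cv2.projectPoints(np.array(P,float).reshape(-1,3),np.array(d["rvec"],float),np.array(d["tvec"],float),np.array(d["K"],float),None)[0].reshape(-1,2)
def save(d,n): cv2.imwrite("pics/"+n,cv2.cvtColor(d["frame"],cv2.COLOR_RGB2BGR))
E
python3 - <<'E'
from h import *
s=bot.observe();print({k:np.round(v,3) for k,v in s.items()})
for n in("top","scene"):
    d=bot.grab_frame(n);save(d,n+"0.png")
    print(n,"cam",ray(d,(320,200))[0].round(3))
    for o in("tub","flap_1","pad_1","tape_measure","screw_tin","spline_roller","marker"):
        for r in bot.mark_of(o,d)[:5]:
            print(o,round(r["p"],2),np.round(r["at"],1),at_z(d,r["at"],0.11 if 'pad' in o or 'flap' in o else 0).round(3))
    print(bot.find_in("tub",d)[:2])
E
```

```text
{'clock': np.float64(0.0), 'qpos': array([-1.418,  0.522, -0.036,  1.6  ,  0.021,  1.021, -0.113]), 'qd': array([ 0.001, -0.001,  0.002, -0.   ,  0.001,  0.002, -0.002]), 'joint_efforts': array([ 2.0000e-03, -9.2709e+01,  1.9810e+00, -3.6993e+01,  1.8000e-02,
        8.0000e-03, -0.0000e+00]), 'position': array([0.138, 0.609, 0.404]), 'tool_rot': array([-3.14 ,  0.   ,  2.919]), 'force': array([ 0.063, -0.121, -0.498]), 'moment': array([-0.028, -0.014,  0.013]), 'finger_force': np.float64(0.0), 'grip_width': np.float64(0.085)}
top cam [ 0.412 -0.107  1.518]
tub 0.72 [317.3 202.3] [ 0.49  -0.106  0.   ]
tub 0.56 [305.6 179.6] [ 0.562 -0.069  0.   ]Traceback (most recent call last):
  File "<stdin>", line 7, in <module>
ValueError: it knows: corner_key, marker, pad, screw_tin, spline_roller, tape_measure, tub
```

```bash
python3 - <<'E'
from h import *
for n in("top","scene"):
    d=bot.grab_frame(n);save(d,n+"0.png")
    print(n,"cam",ray(d,(320,200))[0].round(3))
    for o in("tub","pad_1","tape_measure","screw_tin","spline_roller","marker"):
        for r in bot.mark_of(o,d)[:5]:
            print(o,round(r["p"],2),np.round(r["at"],1),at_z(d,r["at"],0.11 if 'pad' in o else 0).round(3))
    print(bot.find_in("tub",d)[:2])
E
```

```text
top cam [ 0.412 -0.107  1.518]
tub 0.58 [304.1 177.8] [ 0.568 -0.064  0.   ]
pad_1 0.97 [316.7 197.5] [ 0.498 -0.104  0.11 ]
pad_1 0.7 [326.5 165.2] [ 0.594 -0.133  0.11 ]
pad_1 0.7 [294.  151.4] [ 0.635 -0.037  0.11 ]
pad_1 0.63 [278.1 192.9] [0.512 0.009 0.11 ]
tape_measure 0.59 [419.5 195.4] [ 0.512 -0.429  0.   ]
screw_tin 0.67 [226.1 209.8] [0.466 0.182 0.   ]
screw_tin 0.61 [389.5 194.2] [ 0.516 -0.334  0.   ]
spline_roller 0.83 [387.5 230.1] [ 0.402 -0.327  0.   ]
marker 0.62 [295.2 232.9] [ 0.394 -0.036  0.   ]
marker 0.6 [419.  194.5] [ 0.515 -0.427  0.   ]
marker 0.51 [279.9 190.7] [0.527 0.012 0.   ]
[{'rect': [271.7, 143.8, 69.2, 71.0], 'p': 0.72}, {'rect': [274.3, 222.7, 40.9, 13.9], 'p': 0.66}]
scene cam [ 0.057 -0.61   0.591]
tub 0.76 [308.4 223.5] [ 0.56  -0.075  0.   ]
pad_1 0.97 [293.5 203.2] [ 0.49  -0.101  0.11 ]
pad_1 0.95 [317.3 169.6] [ 0.628 -0.034  0.11 ]
pad_1 0.94 [274.4 180.8] [ 0.517 -0.003  0.11 ]
pad_1 0.62 [337.2 192.4] [ 0.591 -0.137  0.11 ]
pad_1 0.34 [375.5 291. ] [ 0.427 -0.379  0.11 ]
tape_measure 0.8 [418.2 317.7] [ 0.52  -0.423  0.   ]
screw_tin 0.8 [374.1 291.3] [ 0.509 -0.325  0.   ]
screw_tin 0.46 [252.  243.8] [ 0.413 -0.042  0.   ]
spline_roller 0.88 [334.5 323.9] [ 0.394 -0.324  0.   ]
marker 0.76 [248.8 242.9] [ 0.41  -0.034  0.   ]
[{'rect': [267.1, 167.0, 80.4, 76.2], 'p': 0.89}]
```

View pics/top0.png

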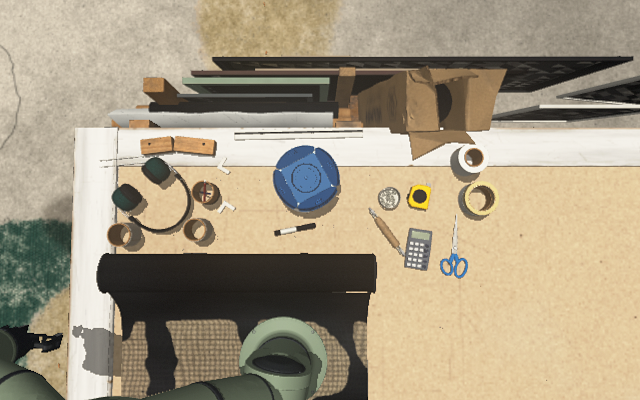

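View pics/scene0.png

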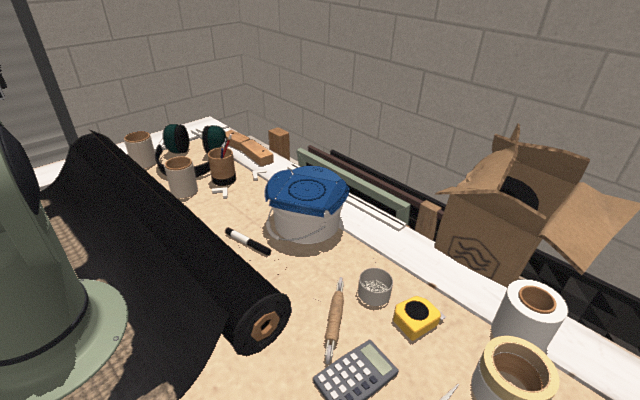

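The top view shows the blue lid around (306,178), with four flaps standing. The scene view shows the tub at (308,205), with the marker, tin, roller and tape all clear of it. The pads found in both views agree, so I'll fit the tub pose and flap angles to both cameras.

```bash
cat >> h.py <<'E'
from scipy.optimize import least_squares
def pads(p):
    c=[]
    for i in range(4):
        a=p[2]+i*np.pi/2; q=p[3+i]; r=.058+.0265*np.cos(q)-.0015*np.sin(q); z=.0985+.0265*np.sin(q)+.0015*np.cos(q)
        c.append([p[0]+r*np.cos(a),p[1]+r*np.sin(a),z])
    return np.array(c)
def fit(ds,p0,thr=8):
    obs=[]
    for d in ds:
        pr=proj(d,pads(p0))
        for r in bot.mark_of("pad_1",d):
            if r["p"]<.3: continue
            e=np.linalg.norm(pr-r["at"],axis=1); i=e.argmin()
            if e[i]<thr: obs.append((d,i,np.array(r["at"])))
    f=lambda p:np.concatenate([(proj(d,pads(p))[i]-a) for d,i,a in obs]+[(p[3:]-.4)*1.5])
    s=least_squares(f,p0,loss="soft_l1"); return s.x,np.array(f(s.x)),len(obs)
def to_tool(target,n=1):
    s=bot.observe();Rm=R.from_euler("xyz",s["tool_rot"]).as_matrix()
    return Rm.T@(np.array(target)-s["position"])*100
E
python3 - <<'E'
from h import *
ds=[bot.grab_frame(n) for n in("top","scene")]
p,f,n=fit(ds,[.562,-.067,.45,.45,.45,.45,.45])
print(n,p.round(4),f.round(1)); print(pads(p).round(4))
c=np.array([p[0],p[1],.405])
s=bot.observe();print(s["position"],s["tool_rot"])
for yaw in (2.02,):
    Rm=R.from_euler("xyz",[np.pi,0,yaw]).as_matrix(); print("tool delta after turn cm",Rm.T@(c-s["position"])*100)
print(np.array(bot.grab_frame("wrist")["T_tool_cam"]).round(3))
E
```

```text
8 [ 0.5602 -0.0707  0.4615  0.6348  0.1559  0.5417  0.4434] [ 0.4 -0.6 -0.3  0.7 -0.  -0.5  1.2 -0.3  0.7 -0.5 -0.7  0.6  0.1 -0.1
 -5.2 -0.2  0.4 -0.4  0.2  0.1]
[[ 0.6305 -0.0357  0.1154]
 [ 0.5229  0.0045  0.1041]
 [ 0.4887 -0.1063  0.1134]
 [ 0.5964 -0.1435  0.1112]]
[0.13813732 0.60953043 0.40472043] [3.14156227e+00 2.11297415e-06 2.91870851e+00]
tool delta after turn cm [-7.96024048e+01  8.48410452e+00 -2.79572887e-02]
[[-0.001 -0.962 -0.275  0.07 ]
 [ 1.    -0.001  0.    -0.001]
 [-0.    -0.275  0.962  0.032]
 [ 0.     0.     0.     1.   ]]
```

Emit:
arm_command --deltas '[[[0,0,0],[0,0,0.149],0],[[0,0,0],[0,0,0.149],0],[[0,0,0],[0,0,0.149],0],[[0,0,0],[0,0,0.149],0],[[0,0,0],[0,0,0.149],0],[[0,0,0],[0,0,0.149],0],[[-4,0.4,0],[0,0,0],0],[[-4,0.4,0],[0,0,0],0],[[-4,0.4,0],[0,0,0],0],[[-4,0.4,0],[0,0,0],0],[[-4,0.4,0],[0,0,0],0],[[-4,0.4,0],[0,0,0],0],[[-4,0.4,0],[0,0,0],0],[[-4,0.4,0],[0,0,0],0],[[-4,0.4,0],[0,0,0],0],[[-4,0.4,0],[0,0,0],0],[[-4,0.4,0],[0,0,0],0],[[-4,0.4,0],[0,0,0],0]]' --newtons 20

```text
clock: 2.95
position: [0.3923, 0.1977, 0.405]
tool_rot: [3.141, -0.0, 2.025]
force: [0.6, 0.5, 1.3]
grip_width: 0.0
finger_force: 0.0
```

```bash
python3 - <<'E'
from h import *
s=bot.observe();print(s["position"],s["tool_rot"],s["qpos"].round(2),s["grip_width"])
print(to_tool([.5602,-.0707,.405]))
E
```

```text
[0.3923402  0.19772577 0.4049521 ] [ 3.14097232e+00 -2.50154492e-04  2.02497117e+00] [-0.9   0.24  0.35  2.08 -0.11  0.85 -0.03] 4.6926256276649185e-05
[-3.14857252e+01  3.30787933e+00 -1.06144381e-02]
```

Emit:
arm_command --deltas '[[[-4,0.4,0],[0,0,0],0],[[-4,0.4,0],[0,0,0],0],[[-4,0.4,0],[0,0,0],0],[[-4,0.4,0],[0,0,0],0],[[-4,0.4,0],[0,0,0],0],[[-4,0.4,0],[0,0,0],0],[[-4,0.4,0],[0,0,0],0],[[-3.5,0.5,0],[0,0,0],0],[[0,0,0],[0,0,0],0],[[0,0,0],[0,0,0],0]]'

```text
clock: 3.95
position: [0.5596, -0.07, 0.4044]
tool_rot: [-3.141, -0.0, 2.023]
force: [-0.2, 0.7, 0.1]
grip_width: 0.0001
finger_force: 0.0
```

```bash
cat >> h.py <<'E'
def wrist():
    s=bot.observe(); d=bot.grab_frame("wrist")
    T=np.eye(4);T[:3,:3]=R.from_euler("xyz",s["tool_rot"]).as_matrix();T[:3,3]=s["position"]
    W=np.linalg.inv(T@np.array(d["T_tool_cam"])); d["rvec"]=cv2.Rodrigues(W[:3,:3])[0].ravel();d["tvec"]=W[:3,3]
    return s,d
E
python3 - <<'E'
from h import *
s,d=wrist();save(d,"w1.png")
print(s["position"],s["tool_rot"],s["qpos"].round(2),s["force"])
p0=[.5602,-.0707,.4615,.5,.4,.5,.45]
print(proj(d,pads(p0)).round(0)); print([(round(r["p"],2),np.round(r["at"])) for r in bot.mark_of("pad_1",d)])
ds=[d]
p,f,n=fit(ds,p0,40);print("wrist",n,p.round(4),f.round(1))
E
```

```text
[ 0.55956925 -0.06995033  0.40442553] [-3.14114359e+00 -1.04374668e-04  2.02339599e+00] [-0.3   0.46  0.44  1.78 -0.23  0.95  0.69] [-0.19891129  0.70108623  0.10555795]
[[406. 199.]
 [316. 105.]
 [228. 201.]
 [318. 279.]]
[(0.83, array([405., 199.])), (0.83, array([227., 204.])), (0.75, array([312., 111.]))]
wrist 3 [ 0.5598 -0.073   0.4851  0.4551  0.6005  0.4433  0.4   ] [ 0.   0.  -0.   0.  -0.  -0.   0.1  0.3  0.1  0. ]
```

View pics/w1.png

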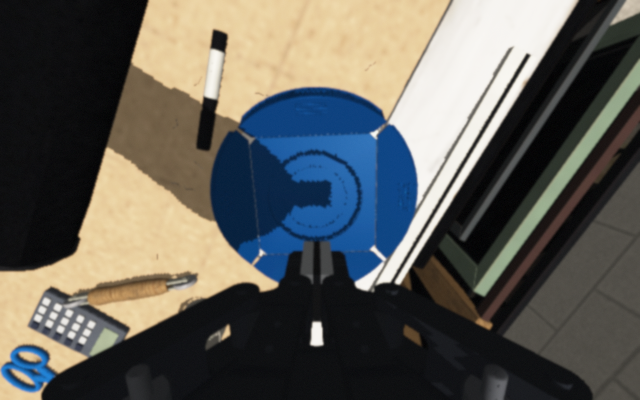

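The wrist view shows the lid's square corners at about (250,138), (376,135), (374,248) and (261,252). The closed fingers sit below it at about (318,270), near the fourth flap. I'll check the centre and yaw against the corners.

```bash
python3 - <<'E'
from h import *
s,d=wrist()
C=np.array([at_z(d,u,.100) for u in [(250,138),(376,135),(374,248),(261,252)]]);print(C.round(4),C.mean(0).round(4))
e=np.roll(C,-1,0)-C;print(np.hypot(e[:,0],e[:,1]).round(3),(np.arctan2(e[:,1],e[:,0])%(np.pi/2)).round(3))
t,sc=[bot.grab_frame(n) for n in("top","scene")]
p,f,n=fit([d,t,sc],[.56,-.071,.465,.5,.5,.5,.45],30);print(n,p.round(4),f.round(1))
for i in range(4):
    a=p[2]+i*np.pi/2; P=[p[0]+.0845*np.cos(a),p[1]+.0845*np.sin(a),.325]
    print(i+1,np.round(P,4),to_tool(P).round(2))
E
```

```text
[[ 0.4821 -0.047   0.1   ]
 [ 0.5825  0.005   0.1   ]
 [ 0.6343 -0.092   0.1   ]
 [ 0.5348 -0.1454  0.1   ]] [ 0.5584 -0.0698  0.1   ]
[0.113 0.11  0.113 0.112] [0.477 0.491 0.493 0.492]
9 [ 0.5583 -0.0739  0.5002  0.3015  0.4614  0.8053  0.5943] [-2.2 -0.5  0.6 -0.9  0.5  0.3  0.8 -2.1  3.3  1.4  0.2  2.   0.5  0.1
  0.4 -0.7  0.1 -1.8 -0.1  0.1  0.6  0.3]
1 [ 0.6325 -0.0333  0.325 ] [0.01 8.12 7.98]
2 [5.178e-01 3.000e-04 3.250e-01] [ 8.06 -0.7   7.98]
3 [ 0.4842 -0.1144  0.325 ] [-0.76 -8.76  7.98]
4 [ 0.5988 -0.148   0.325 ] [-8.82  0.07  7.98]
```

Corner and pad fits agree: the centre is at (0.559, -0.071) with yaw about 0.485, which is under the tool. I'll press flap 1 first, towards tool +y.

Emit:
arm_command --deltas '[[[0,4.2,0],[0,0,-0.033],0],[[0,4.2,0],[0,0,0],0],[[0,0,4],[0,0,0],0],[[0,0,4],[0,0,0],0],[[0,0,2.5],[0,0,0],0],[[0,0,0.5],[0,0,0],0],[[0,0,0.5],[0,0,0],0],[[0,0,0.5],[0,0,0],0],[[0,0,0.5],[0,0,0],0],[[0,0,0.4],[0,0,0],0]]'

```text
clock: 5.4
position: [0.6349, -0.0312, 0.2765]
tool_rot: [3.139, 0.001, 2.058]
force: [-0.1, -0.4, -0.8]
grip_width: 0.0001
finger_force: 0.0
```

Emit:
arm_command --deltas '[[[0,0,0.2],[0,0,0],0],[[0,0,0.2],[0,0,0],0],[[0,0,0],[0,0,0],0]]'

```text
clock: 5.7
position: [0.6347, -0.0313, 0.273]
tool_rot: [3.14, 0.0, 2.058]
force: [-5.9, 1.5, 20.0]
grip_width: 0.0005
finger_force: 10.0
```

Emit:
arm_command --deltas '[[[0,0,-2],[0,0,0],0],[[0,0,-2],[0,0,0],0],[[2.8,-2.9,0],[0,0,0],0],[[2.8,-2.8,0],[0,0,0],0],[[2.8,-2.8,0],[0,0,0],0],[[0,0,1],[0,0,0],0],[[0,0,0.5],[0,0,0],0],[[0,0,0.5],[0,0,0],0],[[0,0,0.5],[0,0,0],0],[[0,0,0.5],[0,0,0],0],[[0,0,0.5],[0,0,0],0],[[0,0,0.3],[0,0,0],0],[[0,0,0.2],[0,0,0],0],[[0,0,0],[0,0,0],0]]'

```text
clock: 7.1
position: [0.5201, 0.0029, 0.2728]
tool_rot: [3.141, -0.0, 2.057]
force: [-9.1, 1.0, 32.1]
grip_width: -0.0002
finger_force: 16.6
```

```bash
python3 - <<'E'
from h import *
s,d=wrist();save(d,"w2.png");print(s["position"],s["force"])
E
```

```text
[0.52011824 0.00289217 0.27275891] [-9.13515824  0.96277509 32.11666992]
```

View pics/w2.png

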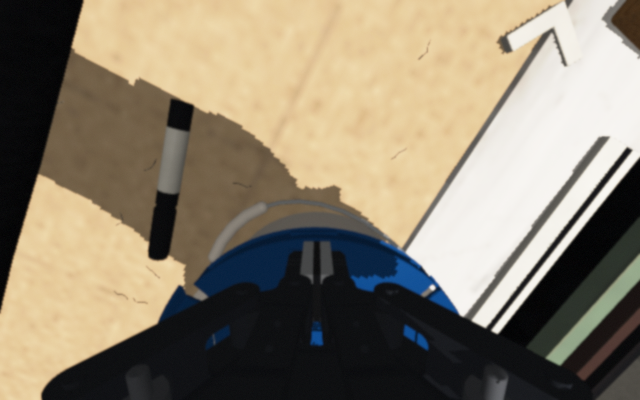

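The fingertips at (317,260) hold flap 2 down, and its edge lies flush in a smooth arc. Next is flap 3 (tool -y), then flap 4 (tool -x).

Emit:
arm_command --deltas '[[[0,0,-2],[0,0,0],0],[[0,0,-2.1],[0,0,0],0],[[-2.8,-2.8,0],[0,0,0],0],[[-2.8,-2.8,0],[0,0,0],0],[[-2.8,-2.8,0],[0,0,0],0],[[0,0,1],[0,0,0],0],[[0,0,0.5],[0,0,0],0],[[0,0,0.5],[0,0,0],0],[[0,0,0.5],[0,0,0],0],[[0,0,0.5],[0,0,0],0],[[0,0,0.5],[0,0,0],0],[[0,0,0.3],[0,0,0],0],[[0,0,0.2],[0,0,0],0],[[0,0,0],[0,0,0],0]]'

```text
clock: 8.55
position: [0.4851, -0.1103, 0.2731]
tool_rot: [3.141, -0.0, 2.058]
force: [-4.5, 2.3, 16.7]
grip_width: 0.0003
finger_force: 8.3
```

Emit:
arm_command --deltas '[[[0,0,-2],[0,0,0],0],[[0,0,-2],[0,0,0],0],[[-2.8,2.8,0],[0,0,0],0],[[-2.8,2.8,0],[0,0,0],0],[[-2.8,2.8,0],[0,0,0],0],[[0,0,1],[0,0,0],0],[[0,0,0.5],[0,0,0],0],[[0,0,0.5],[0,0,0],0],[[0,0,0.5],[0,0,0],0],[[0,0,0.5],[0,0,0],0],[[0,0,0.5],[0,0,0],0],[[0,0,0.3],[0,0,0],0],[[0,0,0.2],[0,0,0],0],[[0,0,0],[0,0,0],0]]'

```text
clock: 9.95
position: [0.5985, -0.1453, 0.2732]
tool_rot: [3.141, -0.0, 2.058]
force: [-5.1, 2.8, 13.8]
grip_width: -0.0002
finger_force: 6.7
```

Both reached the hard stop. I'll raise the arm clear and look at the whole lid.

Emit:
arm_command --deltas '[[[0,0,-2],[0,0,0],0],[[0,0,-3],[0,0,0],0],[[0,0,-4],[0,0,0],0],[[-1,0,-4],[0,0,0],0],[[-2,0,0],[0,0,0],0],[[0,0,0],[0,0,0],0],[[0,0,0],[0,0,0],0]]'

```text
clock: 10.65
position: [0.6124, -0.1718, 0.4021]
tool_rot: [-3.141, -0.001, 2.057]
force: [-0.7, 0.8, -0.8]
grip_width: 0.0001
finger_force: 0.0
```

```bash
python3 - <<'E'
from h import *
s,d=wrist();save(d,"w3.png");print(s["position"],s["force"])
t,sc=[bot.grab_frame(n) for n in("top","scene")]
cv2.imwrite("pics/sc3.png",cv2.resize(cv2.cvtColor(sc["frame"],cv2.COLOR_RGB2BGR)[140:290,210:410],None,fx=4,fy=4,interpolation=cv2.INTER_CUBIC))
p=[.559,-.071,.485,0,0,0,0]
for n,x in zip("wts",(d,t,sc)): print(n,proj(x,pads(p)).round(1).tolist(),[(round(r["p"],2),np.round(r["at"],1)) for r in bot.mark_of("pad_1",x)])
E
```

```text
[ 0.61236936 -0.17177396  0.40212583] [-0.67745227  0.83721424 -0.81053048]
w [[418.2, 63.7], [316.9, -58.4], [215.5, 63.6], [316.8, 164.8]] [(0.83, array([318. , 167.3])), (0.68, array([418.8,  66.3])), (0.58, array([215.9,  68.8]))]
t [[292.2, 152.3], [280.1, 190.6], [318.8, 202.5], [330.7, 164.1]] [(0.72, array([292. , 152.6])), (0.64, array([281.1, 191.7]))]
s [[318.3, 171.9], [273.8, 182.8], [294.2, 209.8], [342.1, 196.4]] [(0.97, array([342.8, 196.5])), (0.78, array([319., 172.])), (0.65, array([272.9, 186.8])), (0.6, array([295.8, 209.4]))]
```

View pics/w3.png

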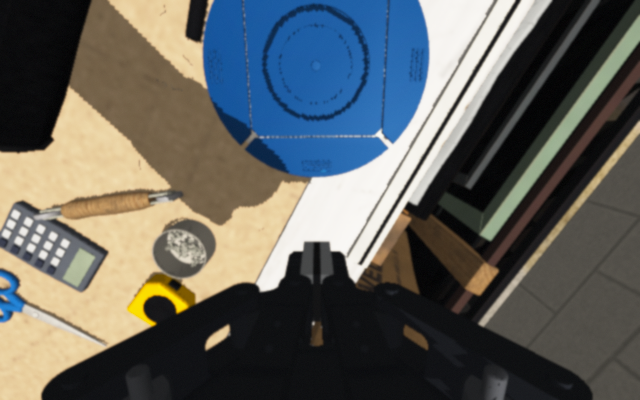

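View pics/sc3.png

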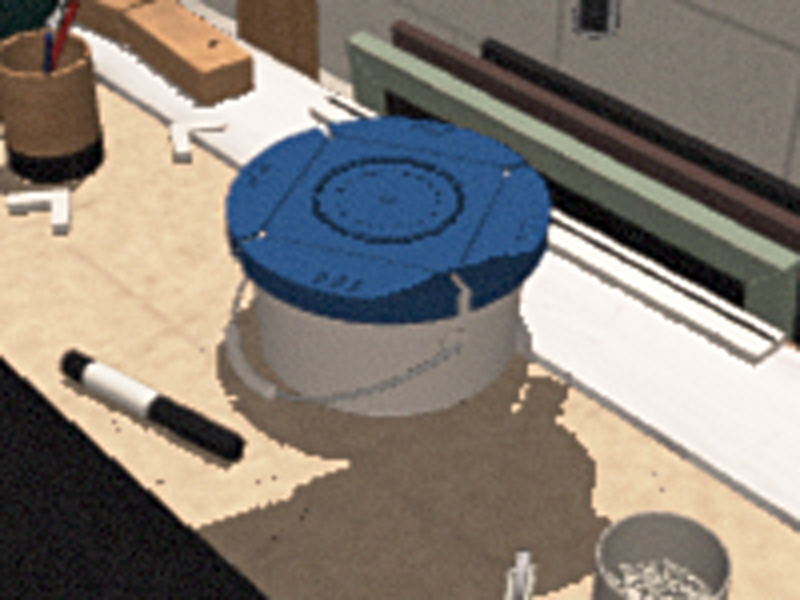

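The scene crop shows the lid as one flat disc centred near (390,210), with all four flaps flush. The wrist view shows the lid's edge as an even circle. The tub and its neighbours haven't moved.

```bash
python3 -c "
from workcell import bot
print(bot.job_done())"
```

```text
the job is handed in; nothing more can be done
None
```

All four flaps were pressed to their hard stops and look flush in the final pictures; the tub and the things around it look unmoved, and I handed the job in with the arm clear, about 11 s into the 48 s limit.

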